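Put the microscope objectives away in their colour-coded dishes

ROBOT

A 7-joint arm with a two-finger parallel gripper is mounted at the origin on the work surface. World frame = base frame: x ahead of the robot, y to its left, z up, the work surface at z = 0. Lengths are in mm, angles in rad, forces in N, time in s.
With the tool pointing down it reaches from about 425 to 925 mm from the base axis. Payload 6.8 kg.
Tool frame: the origin (TCP) lies at the very end of the fingers, on their centre line; the grasp point (between the pads) lies 19 mm behind it (grasp_offset is the distance from the TCP to the grasp point, in mm); z points along the fingers, y is the line along which they close (so a half turn about z gives the same grasp; the last joint's range is limited). The gripper opens to 88 mm and grips with 3 to 60 N. Pads are 20 mm wide; open, the fingers measure 115 mm over their backs; the gripper's body (75 mm by 178 mm) begins 61 mm behind the grasp point.
Start: joints at [1.109, 0.477, 0.022, 1.555, -0.011, 1.109, -0.083], TCP at [233.874, -633.207, 197.464] pointing down, gripper open.
Joint ranges: [-2.96, 2.96], [-0.34, 2.1], [-1.41, 1.46], [0.24, 2.44], [-1.37, 4.51], [0.17, 1.92], [-2.96, 2.96]. Speed limits (rad/s): [2.39, 2.39, 3.14, 3.14, 3.14, 3.14, 3.14].

INTERFACE

Orientations are given as a rotation vector (axis times angle).
In Python, from workcell import get_obs, grab_frame, camera_info, close_job, spot_in, silhouettes, grasp_offset gives the robot as it stands.
- The arm moves only by the tool play_rows, never from a script. Its argument "series" is one flat list of numbers, 5 for each row, row after row: the opening, from -1 (shut) to 1 (fully open), so that 0 is half open, then the shift along the tool's x, y, z each as a share of 120 mm, from -1 to 1, then the turn about the tool's z as a share of pi rad, from -1 to 1. In form: [gripper, dx, dy, dz, turn, gripper, dx, dy, dz, turn, ...]. A call has 1 to 12 rows; each row is the pose to reach, as a shift and turn from the pose commanded when the call began, along the tool's axes at that moment, turning the shorter way round; what a row does not reach only later rows make up. A row lasts 1/10 s, in which the tool goes at most 50 mm and 8.59 degrees, less where a joint would pass 70% of its speed; a pose out of reach is approached as far as the arm can. A call with a number of a shift or a turn outside -1 to 1 is refused whole. A call with a gripper value outside its range is refused whole. The fingers move at their own pace and stop on an object; the grip force is fixed at half the most. Time passes only in rows, so rows that repeat a pose let the fingers close. It gives the time, the measured TCP pose, the force, the opening and the grip force at its end, in the units of the state.
- get_obs(): the state, without advancing time (a new reading comes with each control period).
- grab_frame(name): name is "scene" or "top"; returns the picture (420x560x3 uint8, red, green, blue); there is no depth.
- camera_info(name): a dict with "vertical_fov" (degrees; the focal length in pixels is half the picture's height over the tangent of half this angle, whatever the lens; pixels are square), "cx", "cy" (the principal point, pixels), "R" (3x3) and "t" (3): a world point X has camera coordinates R X + t. Camera axes: x right, y down, z forward; pixel columns grow to the right and rows downward; lengths in mm; the calibration is good to about 2 mm. A picture is of the moment at which its call begins. camera_info takes no time and is no camera call.
- close_job(): hands the job in; it is judged then, once.
Trained networks look in the newest picture that a camera, given by its name, has taken for a name from the list of things; names that differ only in an ending like _2 or _b are one class to them, and where a whole thing is asked for, a point or a joint stands for the part that bears it (a point fixed in the world has none). Each returns a list of dicts, best first, with "score" (0 to 1); they miss things now and then, are a little off and sometimes report something else, mostly with a low value. They report only what shows in the picture. A call takes as long as a camera call. They do not tell look-alikes from the thing itself.
- spot_in(camera, label): "uv" ([column, row] in pixels, amid what is visible of it).
- silhouettes(camera, label): "mask" (420x560 bool, what is visible of it) and "uv" ([column, row] in pixels, amid what is visible of it).
The state is a dict: "time": time; "q": joint angles; "qd": joint speeds; "effort": joint torques, N m; "tcp_pos": TCP position; "tcp_rot": TCP orientation; "force": force on the tool from outside, world axes, zero at the start; "wrist_torque": the same for the moment, N m; "opening": finger opening in mm; "grip_force": force on a finger pad.
Only numpy, scipy, OpenCV 4.12 (cv2) and the standard library are available. Lean on these libraries where they do the work, as an engineer would, in place of code of your own. Each camera call takes 0.05 s, during which the arm holds its last target. There are 200 camera calls.

TASK

Put all four microscope objectives away, one after another: each goes upright, flat on the floor of the storage dish of the same colour as its ring. One of them is still captive in the T-track: slide it out through the open end of the track before lifting it. Set them down gently without dropping or tipping any over, and leave the black eyepiece where it stands.

Things in the scene. Friction and masses are not known exactly. Their poses are not given: they have to be found in the camera images.
- red_objective_center (a point): Centre (33 mm up) of the loose, upright, round microscope objective with the red ring; 66 mm high, about 150 g. From below: dark foot flange 36 mm across, 4 mm thick; dark neck 20 mm across to 14 mm up; metal barrel 28 mm across from 14 to 52 mm up (grip here); red shoulder narrowing to 15 mm; black nose. z axis up. One objective of any colour starts captive in the T-track, three stand on the bench.
- yellow_objective_center (a point): Centre (33 mm up) of the loose, upright, round microscope objective with the yellow ring; 66 mm high, about 150 g. From below: dark foot flange 36 mm across, 4 mm thick; dark neck 20 mm across to 14 mm up; metal barrel 28 mm across from 14 to 52 mm up (grip here); yellow shoulder narrowing to 15 mm; black nose. z axis up. One objective of any colour starts captive in the T-track, three stand on the bench.
- green_objective_center (a point): Centre (33 mm up) of the loose, upright, round microscope objective with the green ring; 66 mm high, about 150 g. From below: dark foot flange 36 mm across, 4 mm thick; dark neck 20 mm across to 14 mm up; metal barrel 28 mm across from 14 to 52 mm up (grip here); green shoulder narrowing to 15 mm; black nose. z axis up. One objective of any colour starts captive in the T-track, three stand on the bench.
- blue_objective_center (a point): Centre (33 mm up) of the loose, upright, round microscope objective with the blue ring; 66 mm high, about 150 g. From below: dark foot flange 36 mm across, 4 mm thick; dark neck 20 mm across to 14 mm up; metal barrel 28 mm across from 14 to 52 mm up (grip here); blue shoulder narrowing to 15 mm; black nose. z axis up. One objective of any colour starts captive in the T-track, three stand on the bench.
- red_dish: Red round open storage dish, fixed to the bench, 72 mm across and 8 mm high over all; inside it is about 60 mm across with a flat floor 3 mm above the bench. Origin: centre of its underside, on the bench.
- yellow_dish: Yellow round open storage dish, fixed to the bench, 72 mm across and 8 mm high over all; inside it is about 60 mm across with a flat floor 3 mm above the bench. Origin: centre of its underside, on the bench.
- green_dish: Green round open storage dish, fixed to the bench, 72 mm across and 8 mm high over all; inside it is about 60 mm across with a flat floor 3 mm above the bench. Origin: centre of its underside, on the bench.
- blue_dish: Blue round open storage dish, fixed to the bench, 72 mm across and 8 mm high over all; inside it is about 60 mm across with a flat floor 3 mm above the bench. Origin: centre of its underside, on the bench.
- rail: Aluminium T-track fixed on the bench, 170 x 54 x 9 mm high. Origin: its middle, at bench level; x axis along the slot to the open end (x = +85 mm), z up. Shut end: black block 22 mm high. Slot 24 mm wide over a channel 40 x 6 mm whose lips hold the flange down; the objective in it slides easily with 2 mm play and lifts free once its centre is beyond x = 105 mm; the bench there is clear.
- eyepiece_center (a point): Half-way up (30 mm) a loose plain black eyepiece, 60 mm high, 30 mm across below and 38 mm above, without any coloured ring, standing among the objectives. It stays where it is.
Things that resemble listed ones, but are neither listed nor needed, are in the scene too. There is more than one size of the yellow_dish; the one meant has the size given above.

How it is judged (in metres and radians):
At the end, for the whole second after the job is handed in: Each objective stands upright (within 6 degrees) on the floor of the dish of its own colour (height within 5 mm), its axis within 15 mm of the dish's centre, at rest and released (horizontal distance between red_objective_center and red_dish below 0.015 m and angle between each of red_objective_center, yellow_objective_center, green_objective_center, blue_objective_center's own z axis and vertical below 0.1 rad and z of red_objective_center in the frame of red_dish between 0.031 and 0.041 m and linear speed of each of red_objective, yellow_objective, green_objective, blue_objective below 0.02 m/s and horizontal distance between yellow_objective_center and yellow_dish below 0.015 m and z of yellow_objective_center in the frame of yellow_dish between 0.031 and 0.041 m and horizontal distance between green_objective_center and green_dish below 0.015 m and z of green_objective_center in the frame of green_dish between 0.031 and 0.041 m and horizontal distance between blue_objective_center and blue_dish below 0.015 m and z of blue_objective_center in the frame of blue_dish between 0.031 and 0.041 m); the robot touches nothing.
It fails at once if an objective is dropped (falls free faster than 0.6 m/s) ((linear speed of red_objective above 0.6 m/s and contact force between red_objective and anything else below 0.05 N) or (linear speed of yellow_objective above 0.6 m/s and contact force between yellow_objective and anything else below 0.05 N) or (linear speed of green_objective above 0.6 m/s and contact force between green_objective and anything else below 0.05 N) or (linear speed of blue_objective above 0.6 m/s and contact force between blue_objective and anything else below 0.05 N)).
It fails at once if an objective is tipped over (more than 57 degrees) (angle between any of red_objective_center, yellow_objective_center, green_objective_center, blue_objective_center's own z axis and vertical above 1 rad).
It fails at once if the black eyepiece is moved by more than 20 mm or knocked over (distance of eyepiece_center from where it was at the start of the episode above 0.02 m).
It also fails if it takes over 106 s, if anything falls off the work surface, if the arm or the gripper's body presses on something with over 40 N, if the wrist force passes 120 N, or if a joint passes its speed limit or range.

## Working session

There is one attempt and no reset: what is moved stays moved. The work goes in short steps, Python scripts to look and compute and a tool call to move; the robot and the scene stay as the last step left them, time stands still between calls to the robot, and variables do not carry over. Pictures are saved under pics/ and viewed, at most 14 in all, crops included, and the job is handed in when it is done.

Besides the shell and the picture viewer there is one more tool, called after "Request:" by a JSON object that holds its "name" and its "arguments", one argument or row to a line. play_rows: Moves the arm, as the interface text tells. Shift numbers are shares of 120 mm and turn numbers shares of pi rad, none past 1 either way. Its arguments: {"type":"object","properties":{"series":{"type":"array","items":{"type":"number","minimum":-1,"maximum":1}}},"required":["series"]}

```bash
mkdir -p pics; ls; python3 - <<'E'
from workcell import *
import cv2,numpy as np
for n in("scene","top"):
    f=grab_frame(n);cv2.imwrite(f"pics/{n}0.png",f[:,:,::-1]);c=camera_info(n)
    R=np.array(c["R"]);print(n,c["vertical_fov"],c["cx"],c["cy"],(-R.T@np.array(c["t"])).round(),R.round(3).tolist(), [k for k in c])
o=get_obs();print(o["time"],o["tcp_pos"],o["tcp_rot"],o["opening"],grasp_offset)
E
```

```text
pics
scene 45.47099223068634 281.6664970866409 211.6597681612655 [1334.  375.  803.] [[-0.446, 0.895, -0.002], [0.597, 0.296, -0.745], [-0.667, -0.333, -0.667]] ['vertical_fov', 'cx', 'cy', 'R', 't']
top 53.17313770009353 277.2782680177042 211.90306741968965 [407.  -3. 946.] [[0.151, -0.989, 0.005], [-0.963, -0.148, -0.224], [0.222, 0.029, -0.975]] ['vertical_fov', 'cx', 'cy', 'R', 't']
0.1 [ 233.63923104 -632.6571572   196.57625098] [-3.09096872e+00 -5.52546686e-01  6.37758893e-04] 87.74529644748833 18.700000000000003
```

View pics/scene0.png

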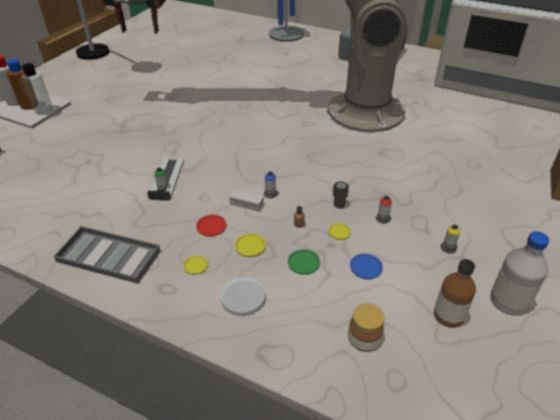

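View pics/top0.png

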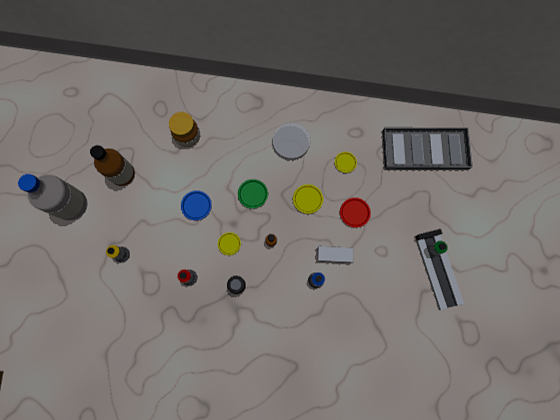

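The scene picture shows the objectives: green in the track (160,178), blue (270,184), red (385,208) and yellow (452,238). The eyepiece is at (340,193).

In the top picture, the dishes are red (355,212), green (253,194) and blue (196,205). There are three yellow discs at (308,199), (345,162) and (229,244), and only (308,199) looks as big as the other 72 mm dishes.

```bash
cat > h.py <<'E'
from workcell import *
import cv2,numpy as np
C={n:camera_info(n) for n in("scene","top")}
def cam(n):
    c=C[n];R=np.array(c["R"]);t=np.array(c["t"]);f=210/np.tan(np.radians(c["vertical_fov"])/2);return c,R,t,f
def ray(n,uv):
    c,R,t,f=cam(n);d=R.T@np.array([(uv[0]-c["cx"])/f,(uv[1]-c["cy"])/f,1]);return -R.T@t,d
def onz(n,uv,z):
    o,d=ray(n,uv);return o+d*(z-o[2])/d[2]
def proj(n,X):
    c,R,t,f=cam(n);p=R@np.array(X,float)+t;return p[:2]/p[2]*f+[c["cx"],c["cy"]]
def tri(a,b):
    (o1,d1),(o2,d2)=ray("scene",a),ray("top",b);A=np.c_[d1,-d2];s=np.linalg.lstsq(A,o2-o1,rcond=None)[0]
    p,q=o1+s[0]*d1,o2+s[1]*d2;return (p+q)/2,np.linalg.norm(p-q)
E
python3 - <<'E'
from h import *
for l in ["red_objective_center","yellow_objective_center","green_objective_center","blue_objective_center","eyepiece_center","rail","red_dish","yellow_dish","green_dish","blue_dish"]:
    r={n:silhouettes(n,l)[:3] for n in("scene","top")}
    z=33 if "obj" in l else 30 if "eye" in l else 5
    for n in r:
        for d in r[n]:
            m=np.argwhere(d["mask"]);w=np.ptp(m[:,1])+1;h=np.ptp(m[:,0])+1
            print(l,n,round(d["score"],2),np.round(d["uv"]),m.shape[0],w,h,onz(n,d["uv"],z).round()[:2])
    if r["scene"] and r["top"]:
        p,e=tri(r["scene"][0]["uv"],r["top"][0]["uv"]);print("   tri",p.round(1),round(e,1))
E
```

```text
red_objective_center scene 0.55 [384. 209.] 368 17 29 [450. 198.]
red_objective_center top 0.84 [189. 280.] 254 20 17 [439. 189.]
   tri [438.8 193.9  21.9] 4.5
yellow_objective_center scene 0.67 [454. 240.] 420 21 30 [479. 365.]
yellow_objective_center scene 0.58 [244. 242.] 627 32 25 [688. -39.]
yellow_objective_center scene 0.55 [339. 196.] 374 17 28 [454.  87.]
green_objective_center scene 0.81 [162. 178.] 241 14 24 [ 584. -333.]
green_objective_center top 0.59 [437. 246.] 283 23 18 [ 593. -334.]
green_objective_center top 0.42 [119. 249.] 331 24 17 [482. 353.]
   tri [ 590.4 -329.5   39.9] 4.3
blue_objective_center scene 0.69 [273. 183.] 312 15 29 [480. -75.]
blue_objective_center top 0.51 [315. 280.] 196 16 15 [478. -79.]
blue_objective_center top 0.23 [234. 286.] 248 17 18 [441.  93.]
   tri [477.9 -77.7  31.2] 2.4
eyepiece_center scene 0.72 [341. 194.] 359 17 27 [442.  87.]
eyepiece_center top 0.86 [236. 283.] 274 19 19 [448.  89.]
   tri [447.3  88.9  34.9] 0.6
rail scene 0.57 [169. 182.] 780 36 44 [ 564. -333.]
rail top 0.57 [439. 273.] 1696 49 80 [ 539. -352.]
rail top 0.5
[... 222 characters left out ...]
_dish scene 0.75 [246. 242.] 624 32 25 [663. -51.]
yellow_dish scene 0.72 [340. 230.] 319 23 18 [533. 123.]
yellow_dish scene 0.61 [192. 263.] 397 25 19 [ 768. -123.]
yellow_dish top 0.78 [309. 200.] 744 31 30 [662. -43.]
yellow_dish top 0.68 [229. 239.] 388 22 22 [542. 123.]
yellow_dish top 0.6 [346. 163.] 398 23 23 [ 765. -116.]
   tri [663.5 -46.5   6.4] 8.3
green_dish scene 0.8 [303. 260.] 671 33 26 [655.  86.]
green_dish scene 0.29 [211. 225.] 538 30 23 [ 649. -152.]
green_dish top 0.68 [254. 193.] 727 31 29 [659.  87.]
   tri [657.9  86.9   8.8] 0.7
blue_dish scene 0.69 [364. 264.] 698 34 26 [608. 209.]
blue_dish top 0.77 [196. 204.] 714 31 30 [613. 215.]
   tri [612.3 211.8  10.7] 3.5
```

```bash
cat >> h.py <<'E'
H={"red":[(0,6),(174,180)],"yellow":[(22,34)],"green":[(50,85)],"blue":[(105,128)]}
def blobs(n,col,f=None,mn=12):
    f=grab_frame(n) if f is None else f
    h=cv2.cvtColor(f,cv2.COLOR_RGB2HSV);m=np.zeros(f.shape[:2],np.uint8)
    for a,b in H[col]: m|=cv2.inRange(h,(a,120,50),(b,255,255))
    k,l,s,c=cv2.connectedComponentsWithStats(m)
    return [(s[i],c[i]) for i in range(1,k) if s[i][4]>=mn]
E
python3 - <<'E'
from h import *
F={n:grab_frame(n) for n in C}
for n in C:
    for col in H:
        for s,c in blobs(n,col,F[n]):
            if 150>s[4]: print(n,col,c.round(1),s[2:].tolist(),"z57",onz(n,c,57).round()[:2])
            else: print(n,col,c.round(1),s[2:].tolist(),"z6",onz(n,c,6).round()[:2])
a=cv2.resize(F["scene"][145:215,130:210],None,fx=7,fy=7,interpolation=3)[:,:400*2]
b=cv2.resize(F["top"][225:315,405:485],None,fx=6,fy=6,interpolation=3)
cv2.imwrite("pics/rs.png",a[:,:,::-1]);cv2.imwrite("pics/rt.png",b[:,:,::-1])
c=cv2.resize(F["top"][145:300,100:375],None,fx=2.9,fy=2.9,interpolation=3)
cv2.imwrite("pics/mid.png",c[:,:,::-1])
E
```

```text
scene red [ 1.9 60.7] [6, 13, 57] z57 [  323. -1185.]
scene red [385.4 201.5] [10, 8, 58] z57 [451. 198.]
scene red [210.9 224.9] [29, 21, 489] z6 [ 651. -151.]
scene yellow [339.1 230.7] [21, 16, 271] z6 [537. 123.]
scene yellow [453.5 230.6] [12, 8, 75] z57 [479. 358.]
scene yellow [249.7 244.4] [30, 23, 546] z6 [666. -39.]
scene yellow [195.2 264.3] [24, 18, 339] z6 [ 770. -114.]
scene yellow [359.7 311.1] [11, 8, 25] z57 [768. 251.]
scene yellow [368.8 312.7] [13, 15, 67] z57 [764. 267.]
scene yellow [377. 321.] [10, 10, 33] z57 [775. 286.]
scene yellow [361.3 323. ] [13, 11, 45] z57 [792. 262.]
scene green [159.6 172.8] [9, 5, 34] z57 [ 593. -330.]
scene green [303.5 261.4] [30, 22, 520] z6 [659.  89.]
scene blue [280.3  10.2] [4, 24, 77] z57 [-507. -550.]
scene blue [292.   7.] [3, 15, 45] z57 [-560. -523.]
scene blue [13.6 64.6] [14, 13, 129] z57 [  327. -1126.]
scene blue [269.9 177. ] [9, 5, 42] z57 [488. -80.]
scene blue [537.9 239.9] [20, 17, 274] z6 [367. 533.]
scene blue [365.9 265.7] [31, 24, 592] z6 [612. 214.]
top red [354.9 212.1] [31, 30, 720] z6 [ 648. -151.]
top red [184.2 275.7] [13, 13, 106] z57 [445. 196.]
top yellow [180.8 123.9] [24, 23, 388] z6 [802. 288.]
top yellow [345.4 161.9] [22, 21, 372] z6 [ 766. -115.]
top yellow [307.7 198.6] [31, 30, 711] z6 [664. -39.]
top yellow [229.  243.4] [23, 24, 426] z6 [533. 122.]
top yellow [112.9 251.2] [14, 13, 104] z57 [472. 356.]
top green [252.3 193.5] [30, 28, 668] z6 [656.  89.]
top green [439.6 247.1] [12, 12, 75] z57 [ 586. -330.]
top blue [ 26.7 182. ] [18, 17, 241] z6 [604. 613.]
top blue [195.6 205. ] [30, 29, 708] z6 [609. 214.]
top blue [317.7 278.8] [13, 13, 106] z57 [481. -81.]
```

View pics/rt.png

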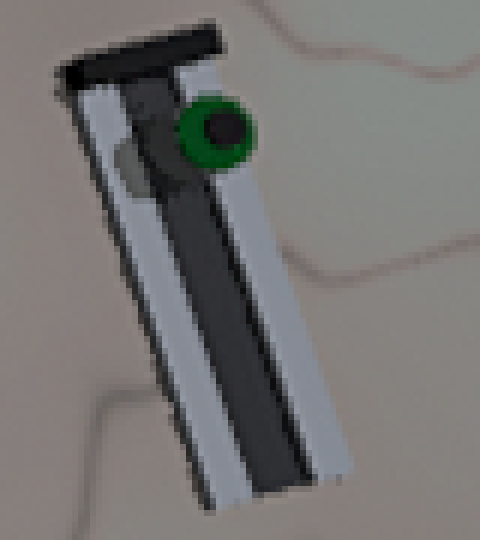

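View pics/mid.png

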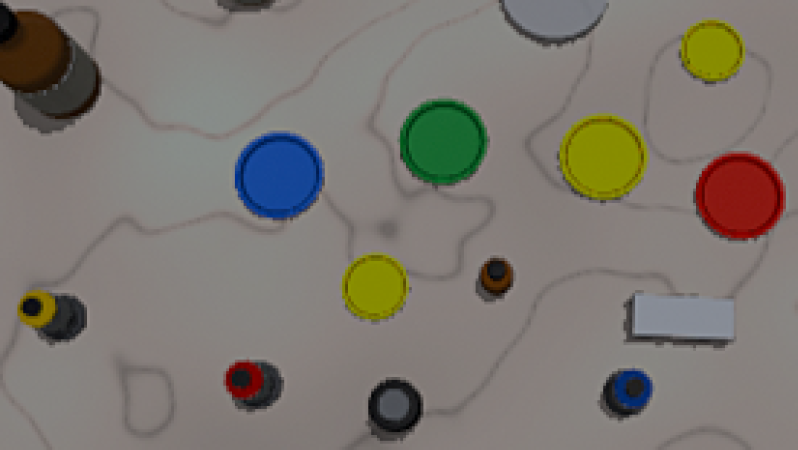

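View pics/rs.png

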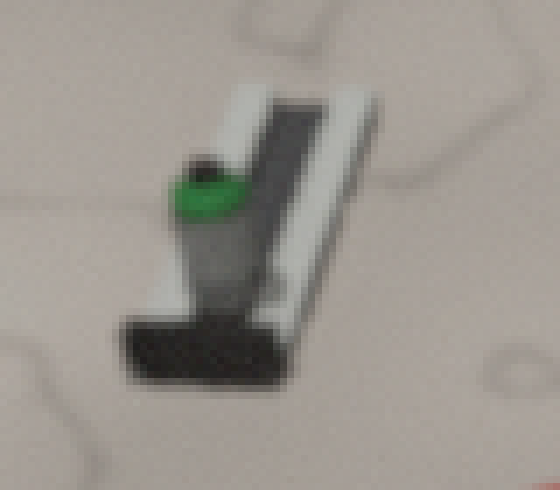

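The crops confirm that the yellow disc at (308,199) matches the red, green and blue dishes at about 31 px wide. The discs at (345,162) and (229,244) are only about 22 px, so (308,199) is the yellow dish. In the rail crop, green stands next to the black shut end, and the open end faces the robot at about (452,307).

```bash
cat >> h.py <<'E'
from scipy.spatial.transform import Rotation as Ro
def go(x,y,z=None,yaw=None):
    "shares to put the tool axis at x,y, TCP z; yaw = world angle (deg) of tool x axis"
    o=get_obs();R=Ro.from_rotvec(o["tcp_rot"]).as_matrix();p=np.array(o["tcp_pos"])
    d=R.T@(np.array([x,y,p[2] if z is None else z])-p)/120
    cur=np.degrees(np.arctan2(R[1,0],R[0,0]));t=0 if yaw is None else ((cur-yaw+90)%180-90)/180
    print("t",round(o["time"],2),"at",p.round(1),"yaw",cur.round(1),"open",round(o["opening"],1),"F",np.round(o["force"],1),"q7",round(o["q"][6],2),"| shares",d.round(3),"turn",round(t,3))
E
python3 - <<'E'
from h import *
P=lambda u,v:onz("top",(405+u/6,225+v/6),9)[:2]
a,b=P(283,490),P(150,80);d=a-b
print("open",a.round(),"shut",b.round(),np.linalg.norm(d).round(),"dir deg",np.degrees(np.arctan2(d[1],d[0])).round(1))
S=lambda u,v:onz("scene",(130+u/7,145+v/7),9)[:2]
a2=S(298,105);print("scene open",a2.round(), "sides open",S(250,88).round(),S(355,92).round(),"top sides",P(213,507).round(),P(350,475).round(),"long side top",P(90,90).round())
u=d/np.linalg.norm(d);print("green along from open",(np.array([588,-330])-a)@u, "lat",np.cross(u,np.array([588,-330])-a))
for uv in [(455,318),(518,302),(366,340)]: print(onz("scene",uv,0).round())
go(588,-330,100,np.degrees(np.arctan2(d[1],d[0])))
E
```

```text
open [ 469. -383.] shut [ 613. -325.] 155.0 dir deg -157.9
scene open [ 484. -378.] sides open [ 483. -401.] [ 467. -364.] top sides [ 459. -359.] [ 478. -407.] long side top [ 606. -303.]
green along from open -130.09822001091317 lat -4.790986425683137
[659. 413.   0.]
[563. 517.   0.]
[783. 275.   0.]
t 1.2 at [ 233.9 -633.2  197.5] yaw 20.3 open 87.8 F [0.6 0.5 0.2] q7 -0.08 | shares [ 3.644 -1.348  0.812] turn -0.01<stdin>:7: DeprecationWarning: Arrays of 2-dimensional vectors are deprecated. Use arrays of 3-dimensional vectors instead. (deprecated in NumPy 2.0)
```

Request:
{"name": "play_rows", "arguments": {
  "series": [1,1,-0.5,0.2,-0.007,1,1,-0.5,0.2,-0.007,1,1,-0.5,0.2,-0.007,1,1,-0.5,0.2,-0.007]
}}

```text
time: 1.6
tcp_pos: [331.2, -529.8, 172.6]
tcp_rot: [-3.08, -0.601, -0.004]
force: [-0.0, -0.7, 0.1]
opening: 88.0
grip_force: 0.0
```

Request:
{"name": "play_rows", "arguments": {
  "series": [0.5,1,-0.5,0.3,0,0.5,1,-0.5,0.3,0,0.5,1,-0.5,0.3,0,0.5,1,-0.5,0.3,0]
}}

```text
time: 2.0
tcp_pos: [419.5, -429.7, 136.2]
tcp_rot: [-3.08, -0.6, -0.002]
force: [0.9, -0.8, 0.3]
opening: 66.2
grip_force: 0.0
```

Request:
{"name": "play_rows", "arguments": {
  "series": [0.5,1,-0.33,0.2,0,0.5,1,-0.33,0.2,0,0.5,1,-0.33,0.2,0,0.5,1,-0.33,0.2,0]
}}

```text
time: 2.4
tcp_pos: [515.9, -350.8, 112.9]
tcp_rot: [-3.082, -0.597, -0.003]
force: [-0.5, -0.9, -0.2]
opening: 66.1
grip_force: 0.0
```

```bash
python3 - <<'E'
from h import *
go(590,-334,100,21.5)
E
```

```text
t 2.4 at [ 515.9 -350.8  112.9] yaw 21.9 open 66.1 F [-0.5 -0.9 -0.2] q7 -0.73 | shares [0.625 0.101 0.108] turn 0.002
```

Request:
{"name": "play_rows", "arguments": {
  "series": [0.5,0,0,0,0,0.5,0,0,0,0,0.5,0,0,0,0]
}}

```text
time: 2.7
tcp_pos: [510.9, -356.8, 113.8]
tcp_rot: [3.086, 0.582, -0.001]
force: [0.6, -0.3, 0.5]
opening: 65.9
grip_force: 0.0
```

```bash
python3 - <<'E'
from h import *
go(590,-334,70,21.5)
E
```

```text
t 2.7 at [ 510.9 -356.8  113.8] yaw 21.3 open 65.9 F [ 0.6 -0.3  0.5] q7 -0.73 | shares [0.683 0.063 0.365] turn -0.001
```

Request:
{"name": "play_rows", "arguments": {
  "series": [0.5,0.68,0.06,0.28,0,0.5,0.68,0.06,0.28,0,0.5,0.68,0.06,0.28,0,0.5,0.68,0.06,0.28,0,0.5,0.68,0.06,0.28,0]
}}

```text
time: 3.2
tcp_pos: [589.4, -333.4, 80.3]
tcp_rot: [3.086, 0.583, -0.001]
force: [-0.6, 0.7, -0.2]
opening: 66.2
grip_force: 0.0
```

```bash
python3 - <<'E'
from h import *
go(590,-334,16,21.5)
F={n:grab_frame(n) for n in C}
a=F["scene"][130:230,110:220];b=F["top"][200:300,390:500]
im=np.hstack([cv2.resize(i,(396,360),interpolation=3) for i in (a,b)]);cv2.imwrite("pics/g1.png",im[:,:,::-1])
E
```

```text
t 3.2 at [ 589.4 -333.4   80.3] yaw 21.4 open 66.2 F [-0.6  0.7 -0.2] q7 -0.83 | shares [0.004 0.006 0.536] turn -0.001
```

View pics/g1.png

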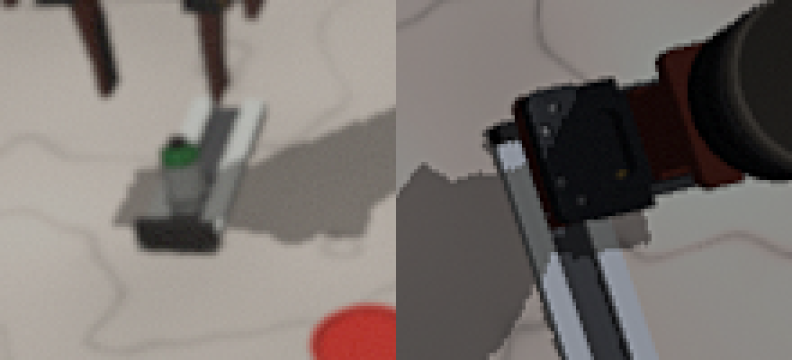

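The scene half shows the fingers straddling the green objective: tips at about (140,156) and (171,157), objective at (160,173). I'll compare this with the projected TCP.

```bash
python3 - <<'E'
from h import *
print(proj("scene",(589.4,-333.4,80.3)),proj("scene",(589.4,-333.4,59)))
E
```

```text
[157.66261581 163.98571783] [159.11109678 171.01102445]
```

Request:
{"name": "play_rows", "arguments": {
  "series": [0.5,0,0,0.2,0,0.5,0,0,0.35,0,0.5,0,0,0.48,0,0.5,0,0,0.48,0]
}}

```text
time: 3.7
tcp_pos: [588.8, -331.3, 20.3]
tcp_rot: [-3.085, -0.585, 0.005]
force: [-0.5, -0.1, 0.1]
opening: 65.5
grip_force: 0.0
```

Request:
{"name": "play_rows", "arguments": {
  "series": [-1,0,0,0.48,0,-1,0,0,0,0,-1,0,0,0,0,-1,0,0,0,0,-1,0,0,0,0,-1,0,0,0,0]
}}

```text
time: 4.3
tcp_pos: [590.6, -331.6, 22.5]
tcp_rot: [3.086, 0.586, -0.0]
force: [-0.0, 0.6, 3.4]
opening: 26.6
grip_force: 30.0
```

Request:
{"name": "play_rows", "arguments": {
  "series": [-1,-0.1,0,0,0,-1,-0.2,0,0,0,-1,-0.3,0,0,0,-1,-0.4,0,0,0]
}}

```text
time: 4.7
tcp_pos: [556.3, -344.2, 23.9]
tcp_rot: [3.082, 0.599, 0.023]
force: [-1.2, 0.5, -0.3]
opening: 17.1
grip_force: 0.0
```

```bash
python3 - <<'E'
from h import *
go(590-153,-334-60,22,21.5)
F={n:grab_frame(n) for n in C}
a=F["scene"][130:230,110:220];b=F["top"][200:300,390:500]
im=np.hstack([cv2.resize(i,(396,360),interpolation=3) for i in (a,b)]);cv2.imwrite("pics/g2.png",im[:,:,::-1])
E
```

```text
t 4.7 at [ 556.3 -344.2   23.9] yaw 22.0 open 17.1 F [-1.2  0.5 -0.3] q7 -0.78 | shares [-1.077  0.013  0.   ] turn 0.003
```

View pics/g2.png

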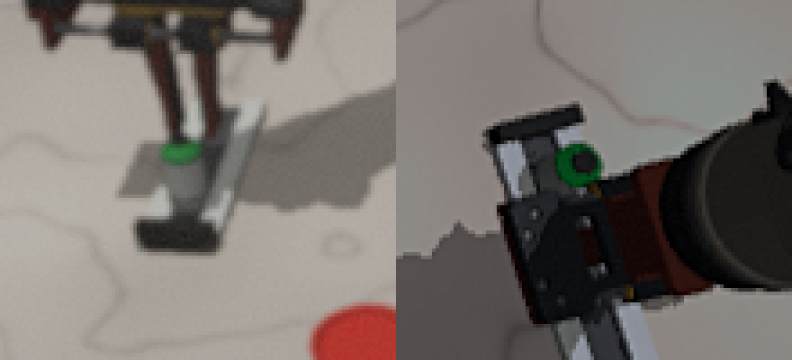

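The grip slipped off: the objective is still near the shut end, at top crop (580,163), and the fingers are behind it. I'll measure its position again.

```bash
python3 - <<'E'
from h import *
for n in C:
    for s,c in blobs(n,"green"):
        if s[4]<150: print(n,c.round(1),s[2:].tolist(),onz(n,c,57).round(),onz(n,c,61).round())
print(proj("top",(556.3,-344.2,24)),proj("scene",(556.3,-344.2,24)))
go(590,-334)
E
```

```text
scene [159.7 172. ] [9, 5, 39] [ 590. -331.   57.] [ 594. -328.   61.]
top [439.4 246.7] [13, 12, 82] [ 587. -330.   57.] [ 586. -328.   61.]
[439.36875501 263.70733729] [165.83212353 173.79079906]
t 4.9 at [ 544.7 -349.3   21.7] yaw 21.5 open 0.2 F [ 0.1 -0.7  0.4] q7 -0.78 | shares [ 0.398  0.019 -0.001] turn 0
```

Request:
{"name": "play_rows", "arguments": {
  "series": [0.5,0,0,-0.2,0,0.5,-0.1,0,-0.5,0,0.5,-0.1,0,-0.5,0,0.5,-0.1,0,-0.5,0,0.5,-0.1,0,-0.5,0]
}}

```text
time: 5.4
tcp_pos: [534.3, -352.9, 81.1]
tcp_rot: [-3.085, -0.586, 0.003]
force: [-0.4, 0.3, -0.6]
opening: 37.0
grip_force: 0.0
```

```bash
python3 - <<'E'
from h import *
F={n:grab_frame(n) for n in C}
o=get_obs();p=np.array(o["tcp_pos"]);R=Ro.from_rotvec(o["tcp_rot"]).as_matrix();print(p,o["opening"])
ims=[]
for n,(r,c) in {"scene":(110,100),"top":(190,385)}.items():
    f=F[n].copy();f=cv2.resize(f[r:r+130,c:c+130],(390,390),interpolation=3)
    for s in(-1,0,1):
        X=p+R[:,1]*s*o["opening"]/2;u=(proj(n,X)-[c,r]+.5)*3
        cv2.circle(f,tuple(int(v) for v in u),3,(255,0,255),1)
    ims.append(f)
cv2.imwrite("pics/g3.png",np.hstack(ims)[:,:,::-1])
go(603,-326,20,21.5)
E
```

```text
[ 534.40852431 -352.64259731   80.85357737] 45.18761637806481
t 5.5 at [ 534.4 -352.6   80.9] yaw 21.6 open 45.2 F [-0.2  0.6 -0.9] q7 -0.76 | shares [0.614 0.004 0.506] turn 0.0
```

View pics/g3.png

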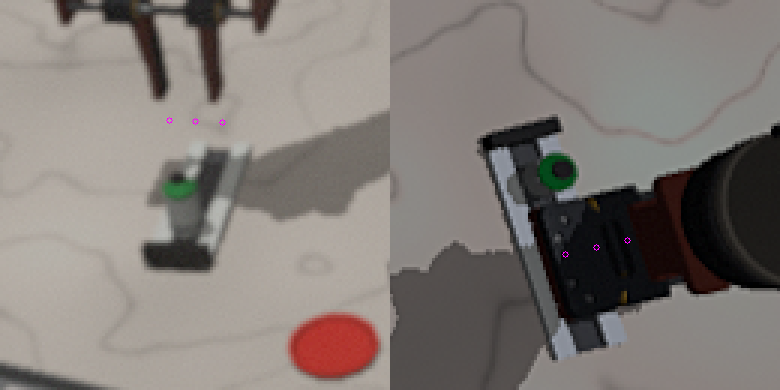

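The projected TCP at scene (165,151) sits about 8 px below the fingertips I can see at (162,143). That could be a height offset or a sideways offset. A light touch on clear bench beside the track will tell which.

Request:
{"name": "play_rows", "arguments": {
  "series": [0.5,0,-0.4,0,0,0.5,0,-0.8,0,0,0.5,0,-0.95,0.2,0,0.5,0,-0.95,0.45,0,0.5,0,-0.95,0.58,0,0.5,0,-0.95,0.61,0,0.5,0,-0.95,0.61,0]
}}

```text
time: 6.2
tcp_pos: [492.8, -247.0, 8.2]
tcp_rot: [-3.085, -0.587, 0.002]
force: [1.0, 0.0, 0.4]
opening: 65.3
grip_force: 0.0
```

```bash
python3 - <<'E'
from h import *
F={n:grab_frame(n) for n in C}
o=get_obs();p=np.array(o["tcp_pos"]);R=Ro.from_rotvec(o["tcp_rot"]).as_matrix();print(p,o["opening"],o["force"])
ims=[]
for n in C:
    u0=proj(n,p);r=int(u0[1])-65;c=int(u0[0])-65
    f=cv2.resize(F[n][r:r+130,c:c+130],(390,390),interpolation=3)
    for s in(-1,0,1):
        X=p+R[:,1]*s*o["opening"]/2;u=(proj(n,X)-[c,r]+.5)*3
        cv2.circle(f,tuple(int(v) for v in u),3,(255,0,255),1)
    ims.append(f)
cv2.imwrite("pics/g4.png",np.hstack(ims)[:,:,::-1])
E
```

```text
[ 493.78778023 -247.64036231    9.53242277] 66.23643643815166 [-0.27126338 -0.48492089  1.09128677]
```

View pics/g4.png

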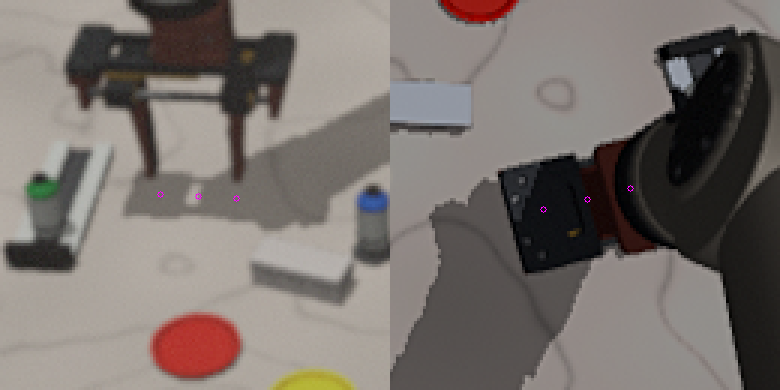

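Nothing touched at a reported z of about 9.5, and the tips still look about 5 px high in scene. I'll lower in small steps and watch the force.

Request:
{"name": "play_rows", "arguments": {
  "series": [0.5,0,0,0.02,0,0.5,0,0,0.04,0,0.5,0,0,0.06,0,0.5,0,0,0.07,0]
}}

```text
time: 6.7
tcp_pos: [493.2, -247.4, 0.6]
tcp_rot: [3.086, 0.587, 0.0]
force: [-0.1, -0.0, -0.3]
opening: 65.7
grip_force: 0.0
```

Request:
{"name": "play_rows", "arguments": {
  "series": [0.5,0,0,0.02,0,0.5,0,0,0.03,0,0.5,0,0,0.04,0]
}}

```text
time: 7.0
tcp_pos: [493.3, -247.3, -4.3]
tcp_rot: [-3.086, -0.587, 0.0]
force: [1.3, 0.2, -0.3]
opening: 65.9
grip_force: 0.0
```

Request:
{"name": "play_rows", "arguments": {
  "series": [0.5,0,0,0.02,0,0.5,0,0,0.04,0,0.5,0,0,0.05,0]
}}

```text
time: 7.3
tcp_pos: [493.1, -247.3, -10.5]
tcp_rot: [-3.086, -0.587, 0.0]
force: [0.4, -0.4, -0.6]
opening: 65.7
grip_force: 0.0
```

Request:
{"name": "play_rows", "arguments": {
  "series": [0.5,0,0,0.02,0,0.5,0,0,0.03,0,0.5,0,0,0.04,0]
}}

```text
time: 7.6
tcp_pos: [493.2, -247.4, -15.1]
tcp_rot: [-3.086, -0.587, 0.0]
force: [0.3, 0.1, -0.5]
opening: 66.2
grip_force: 0.0
```

Request:
{"name": "play_rows", "arguments": {
  "series": [0.5,0,0,0.015,0,0.5,0,0,0.03,0,0.5,0,0,0.03,0]
}}

```text
time: 7.9
tcp_pos: [493.1, -247.3, -18.8]
tcp_rot: [-3.086, -0.587, 0.001]
force: [-0.1, -0.4, -0.5]
opening: 65.6
grip_force: 0.0
```

Request:
{"name": "play_rows", "arguments": {
  "series": [0.5,0,0,0.01,0,0.5,0,0,0.02,0,0.5,0,0,0.02,0]
}}

```text
time: 8.2
tcp_pos: [493.2, -247.3, -21.1]
tcp_rot: [-3.086, -0.587, 0.0]
force: [0.4, 0.4, 0.4]
opening: 65.8
grip_force: 0.0
```

Request:
{"name": "play_rows", "arguments": {
  "series": [0.5,0,0,0.01,0,0.5,0,0,0.02,0,0.5,0,0,0.02,0]
}}

```text
time: 8.5
tcp_pos: [493.1, -247.3, -23.5]
tcp_rot: [-3.086, -0.587, 0.0]
force: [-0.3, -0.5, 0.6]
opening: 65.5
grip_force: 0.0
```

```bash
python3 - <<'E'
from h import *
f=grab_frame("scene")
o=get_obs();p=np.array(o["tcp_pos"]);R=Ro.from_rotvec(o["tcp_rot"]).as_matrix();print(p,o["opening"],o["force"])
r,c=110,150
f=cv2.resize(f[r:r+100,c:c+110],None,fx=6,fy=6,interpolation=3)
for z,k in((0,(255,0,255)),(-p[2],(0,255,0))):
  for s in(-1,1):
    u=(proj("scene",p+R[:,1]*s*o["opening"]/2+[0,0,z])-[c,r]+.5)*6
    cv2.circle(f,tuple(int(v) for v in u),4,k,1)
cv2.imwrite("pics/g5.png",f[:,:,::-1])
E
```

```text
[ 493.15976712 -247.31234164  -23.45763858] 66.08236702775109 [ 0.37822892 -0.47891648  1.15946927]
```

View pics/g5.png

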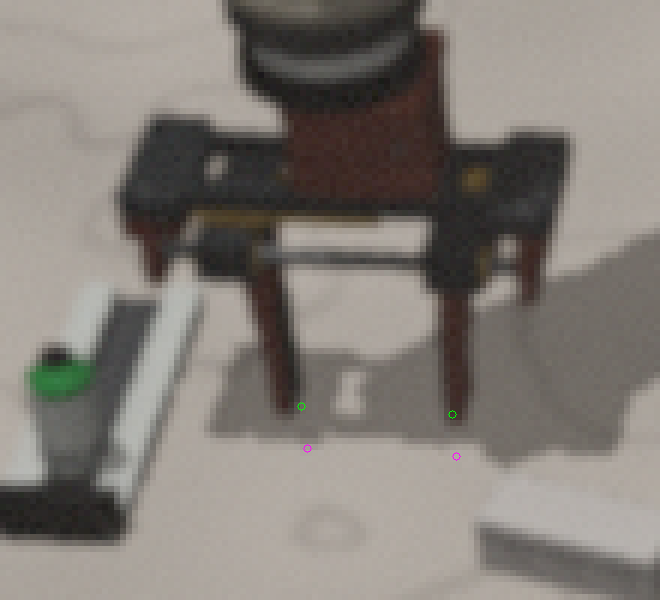

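With the TCP reported at -23.5, the fingertips sit right at bench level: the z = 0 circles match the tips at (285,412) and (457,423) in the crop. So true height is reported height plus about 23 mm, and x and y are fine. The first grasp was on the shoulder, which explains the slip. I'll go back and grip lower.

Request:
{"name": "play_rows", "arguments": {
  "series": [0.5,0,0,-0.4,0,0.5,0,0,-0.75,0,0.5,0.3,0.35,-0.8,0,0.5,0.5,0.7,-0.8,0,0.5,0.48,0.96,-0.8,0,0.5,0.48,0.96,-0.8,0,0.5,0.48,0.96,-0.8,0]
}}

```text
time: 9.25
tcp_pos: [588.5, -333.9, 72.1]
tcp_rot: [-3.086, -0.584, 0.001]
force: [-0.3, 1.2, -0.5]
opening: 65.9
grip_force: 0.0
```

```bash
python3 - <<'E'
from h import *
go(589.5,-332,-5,21.5)
E
```

```text
t 9.25 at [ 588.5 -333.9   72.1] yaw 21.4 open 65.9 F [-0.3  1.2 -0.5] q7 -0.83 | shares [ 0.014 -0.011  0.642] turn -0.0
```

Request:
{"name": "play_rows", "arguments": {
  "series": [0.5,0.01,-0.01,0.25,0,0.5,0.01,-0.01,0.45,0,0.5,0.01,-0.01,0.6,0,0.5,0.01,-0.01,0.63,0,0.5,0.01,-0.01,0.63,0]
}}

```text
time: 9.75
tcp_pos: [589.4, -331.1, -3.2]
tcp_rot: [-3.085, -0.587, 0.001]
force: [-0.4, -0.4, 1.0]
opening: 66.0
grip_force: 0.0
```

Request:
{"name": "play_rows", "arguments": {
  "series": [-1,0,0,0,0,-1,0,0,0,0,-1,0,0,0,0,-1,0,0,0,0,-1,0,0,0,0]
}}

```text
time: 10.25
tcp_pos: [589.9, -331.9, -2.6]
tcp_rot: [3.086, 0.587, 0.001]
force: [-0.1, -1.5, -0.9]
opening: 29.2
grip_force: 0.0
```

Request:
{"name": "play_rows", "arguments": {
  "series": [-1,-0.08,0,0,0,-1,-0.16,0,0,0,-1,-0.24,0,0,0]
}}

```text
time: 10.55
tcp_pos: [562.4, -342.9, -2.6]
tcp_rot: [3.086, 0.586, 0.001]
force: [1.2, 0.1, 1.3]
opening: 27.4
grip_force: 30.0
```

Request:
{"name": "play_rows", "arguments": {
  "series": [-1,-0.12,0,0,0,-1,-0.24,0,0,0,-1,-0.36,0,0,0,-1,-0.48,0,0,0,-1,-0.6,0,0,0,-1,-0.72,0,0,0,-1,-0.84,0,0,0,-1,-0.95,0,0,0]
}}

```text
time: 11.35
tcp_pos: [455.9, -384.8, -2.7]
tcp_rot: [3.086, 0.586, 0.0]
force: [2.1, 1.2, 3.3]
opening: 27.5
grip_force: 30.0
```

Request:
{"name": "play_rows", "arguments": {
  "series": [-1,-0.12,0,0,0,-1,-0.24,0,0,0,-1,-0.3,0,0,0,-1,-0.3,0,0,0]
}}

```text
time: 11.75
tcp_pos: [421.1, -398.3, -2.7]
tcp_rot: [-3.087, -0.584, 0.003]
force: [-0.9, -0.6, 7.2]
opening: 27.3
grip_force: 30.0
```

```bash
python3 - <<'E'
from h import *
go(657.5,89,120,21.5)
for n in C:
    print(n,[(c.round(1),s[4],onz(n,c,57).round()) for s,c in blobs(n,"green") if s[4]<150])
E
```

```text
t 11.75 at [ 421.1 -398.3   -2.7] yaw 21.4 open 27.3 F [-0.9 -0.6  7.2] q7 -0.63 | shares [ 3.316 -3.061 -1.027] turn -0.0
scene [(array([132. ,   3.4]), np.int32(23), array([ -303., -1141.,    57.])), (array([176.7, 132.1]), np.int32(17), array([ 424., -399.,   57.]))]
top []
```

Green has come out of the track with the tool (424,-399). Next I lift it and carry it to the green dish.

Request:
{"name": "play_rows", "arguments": {
  "series": [-1,0,0,-0.1,0,-1,0,0,-0.3,0,-1,0,0,-0.6,0,-1,0,0,-0.9,0,-1,0.3,-0.3,-1,0,-1,0.6,-0.6,-1,0,-1,0.85,-0.85,-1,0]
}}

```text
time: 12.55
tcp_pos: [479.9, -263.5, 117.5]
tcp_rot: [-3.086, -0.586, 0.002]
force: [0.4, -0.2, -2.0]
opening: 27.5
grip_force: 30.0
```

Request:
{"name": "play_rows", "arguments": {
  "series": [-1,0.25,-0.25,0,0,-1,0.5,-0.5,0,0,-1,0.75,-0.75,0,0,-1,1,-1,0,0]
}}

```text
time: 12.95
tcp_pos: [547.0, -108.5, 116.7]
tcp_rot: [-3.086, -0.586, 0.005]
force: [0.6, -0.4, -2.5]
opening: 27.7
grip_force: 30.0
```

Request:
{"name": "play_rows", "arguments": {
  "series": [-1,0.25,-0.25,0,0,-1,0.5,-0.5,0,0,-1,0.75,-0.75,0,0,-1,1,-1,0,0,-1,1,-1,0,0]
}}

```text
time: 13.45
tcp_pos: [616.0, 53.8, 116.8]
tcp_rot: [-3.08, -0.6, 0.001]
force: [-0.0, 0.7, -1.9]
opening: 27.6
grip_force: 30.0
```

```bash
python3 - <<'E'
from h import *
go(657.5,89,120,21.5)
E
```

```text
t 13.45 at [616.   53.8 116.8] yaw 22.1 open 27.6 F [-0.   0.7 -1.9] q7 -1.49 | shares [ 0.43  -0.142 -0.026] turn 0.003
```

Request:
{"name": "play_rows", "arguments": {
  "series": [-1,0.2,-0.07,0,0,-1,0.43,-0.14,0,0,-1,0.43,-0.14,0.3,0,-1,0.43,-0.14,0.5,0,-1,0.43,-0.14,0.5,0,-1,0.43,-0.14,0.5,0]
}}

```text
time: 14.05
tcp_pos: [656.9, 79.6, 56.9]
tcp_rot: [3.086, 0.586, -0.004]
force: [0.6, 0.3, -0.8]
opening: 27.2
grip_force: 30.0
```

```bash
python3 - <<'E'
from h import *
go(657.5,89,1,21.5)
for n in C:
    print(n,[(c.round(1),s[4],onz(n,c,57+3+57).round(),onz(n,c,6).round()) for s,c in blobs(n,"green")])
E
```

```text
t 14.05 at [656.9  79.6  56.9] yaw 21.5 open 27.2 F [ 0.6  0.3 -0.8] q7 -1.55 | shares [ 0.034 -0.071  0.466] turn -0.0
scene [(array([302.8, 223.4]), np.int32(21), array([660.,  85., 117.]), array([552.,  38.,   6.])), (array([292. , 256.7]), np.int32(22), array([752., 105., 117.]), array([658.,  61.,   6.])), (array([303.4, 268.3]), np.int32(147), array([769., 136., 117.]), array([677.,  97.,   6.]))]
top []
```

Request:
{"name": "play_rows", "arguments": {
  "series": [-1,0.03,-0.06,0.15,0,-1,0.03,-0.06,0.3,0,-1,0.03,-0.06,0.4,0,-1,0.03,-0.06,0.43,0,-1,0.03,-0.06,0.45,0,-1,0.03,-0.06,0.46,0]
}}

```text
time: 14.75
tcp_pos: [659.1, 88.8, 2.1]
tcp_rot: [3.086, 0.587, 0.001]
force: [-0.3, 0.3, -0.7]
opening: 27.7
grip_force: 30.0
```

```bash
python3 - <<'E'
from h import *
go(657.5,89,0.5)
E
```

```text
t 14.75 at [659.1  88.8   2.1] yaw 21.5 open 27.7 F [-0.3  0.3 -0.7] q7 -1.58 | shares [-0.012 -0.006  0.014] turn 0
```

Request:
{"name": "play_rows", "arguments": {
  "series": [-1,-0.01,0,0.01,0,-1,-0.01,0,0.02,0,-1,-0.01,0,0.02,0]
}}

```text
time: 15.05
tcp_pos: [657.9, 88.3, 0.3]
tcp_rot: [3.086, 0.586, 0.001]
force: [-0.8, -0.8, 3.7]
opening: 27.0
grip_force: 30.0
```

Contact at +3.7 N. Release, then rise.

Request:
{"name": "play_rows", "arguments": {
  "series": [0.3,0,0,0,0,0.3,0,0,0,0,0.3,0,0,0,0,0.3,0,0,-0.2,0,0.3,0,0,-0.5,0,0.3,0,0,-0.9,0,0.3,0,0,-0.9,0]
}}

```text
time: 15.75
tcp_pos: [662.3, 89.5, 114.6]
tcp_rot: [-3.086, -0.586, -0.019]
force: [0.4, -0.5, 1.1]
opening: 57.3
grip_force: 0.0
```

```bash
python3 - <<'E'
from h import *
go(483.5,-80,80,21.5)
n="scene";print([(c.round(1),s[4],onz(n,c,60).round()) for s,c in blobs(n,"green") if s[4]<100])
E
```

```text
t 15.75 at [662.3  89.5 114.6] yaw 21.5 open 57.3 F [ 0.4 -0.5  1.1] q7 -1.54 | shares [-1.907  0.768  0.268] turn 0.0
[]
```

Request:
{"name": "play_rows", "arguments": {
  "series": [0.3,-0.3,0.13,0,0,0.3,-0.6,0.25,0,0,0.3,-0.95,0.38,0,0,0.3,-0.95,0.38,0,0]
}}

```text
time: 16.2
tcp_pos: [562.6, -1.7, 105.5]
tcp_rot: [3.086, 0.577, -0.011]
force: [0.5, -0.4, -0.4]
opening: 57.3
grip_force: 0.0
```

Request:
{"name": "play_rows", "arguments": {
  "series": [0.3,-0.3,0.13,0,0,0.3,-0.6,0.25,0,0,0.3,-0.95,0.38,0.1,0,0.3,-0.95,0.38,0.2,0,0.3,-0.95,0.38,0.2,0]
}}

```text
time: 16.7
tcp_pos: [477.3, -80.5, 81.8]
tcp_rot: [-3.086, -0.584, 0.005]
force: [0.9, -0.2, 0.1]
opening: 57.0
grip_force: 0.0
```

```bash
python3 - <<'E'
from h import *
go(483.5,-80,-5,21.5)
F=grab_frame("scene")
for c in("green","blue"): print([(c.round(1),s[4],onz("scene",c,57).round()) for s,c in blobs("scene",c,F) if 300<s[0]+200 and s[4]<150])
for l in("green_objective_center","blue_objective_center"):
    print(l,[(np.round(d["uv"],1),onz("scene",d["uv"],36).round()) for d in spot_in("scene",l)[:1]])
print(proj("scene",(657,88,36)))
cv2.imwrite("pics/b1.png",cv2.resize(F[90:300,200:410],None,fx=2.8,fy=2.8,interpolation=3)[:,:,::-1])
E
```

```text
t 16.7 at [477.3 -80.5  81.8] yaw 21.4 open 57.0 F [ 0.9 -0.2  0.1] q7 -1.26 | shares [0.052 0.017 0.723] turn -0.0
[(array([303.5, 244.7]), np.int32(39), array([660.,  88.,  57.]))]
[(array([269.8, 177.1]), np.int32(34), array([488., -80.,  57.]))]
green_objective_center [(array([303.7, 254.9]), array([668.,  93.,  36.]))]
blue_objective_center [(array([271.9, 186. ]), array([493., -72.,  36.]))]
[303.72420118 250.7856032 ]
```

View pics/b1.png

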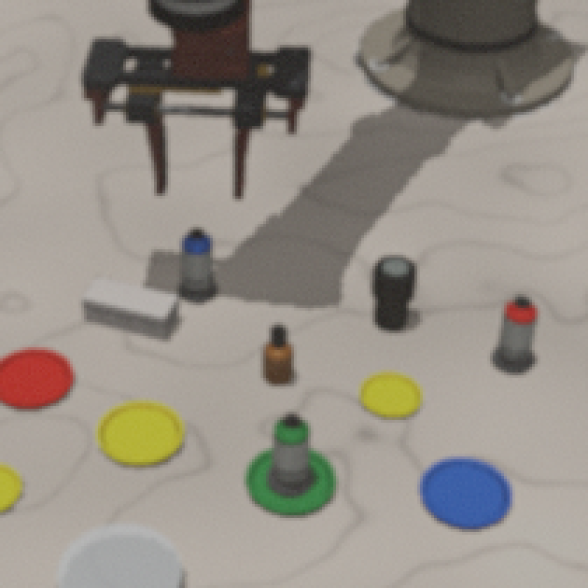

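Green stands upright in the middle of its dish, at (303,250) in the full picture. Blue is at (270,186), next to the grey block at (247,198). I'll turn the tool to yaw 0 to stay clear of the block and grip blue.

Request:
{"name": "play_rows", "arguments": {
  "series": [0.3,0.055,0.02,0,0.045,0.3,0.055,0.02,0,0.09,0.3,0.055,0.02,0.1,0.119,0.3,0.055,0.02,0.3,0.119,0.3,0.055,0.02,0.5,0.119,0.3,0.055,0.02,0.65,0.119,0.3,0.055,0.02,0.72,0.119,0.3,0.055,0.02,0.72,0.119]
}}

```text
time: 17.65
tcp_pos: [486.1, -79.0, -3.6]
tcp_rot: [-3.141, -0.005, 0.002]
force: [-0.9, 0.6, -0.0]
opening: 57.2
grip_force: 0.0
```

Request:
{"name": "play_rows", "arguments": {
  "series": [-1,0,0,0,0,-1,0,0,0,0,-1,0,0,0,0,-1,0,0,0,0,-1,0,0,0,0,-1,0,0,0,0]
}}

```text
time: 18.25
tcp_pos: [486.4, -80.2, -2.4]
tcp_rot: [3.141, 0.003, 0.001]
force: [-1.2, -1.0, 5.5]
opening: 27.5
grip_force: 30.0
```

```bash
python3 - <<'E'
from h import *
go(610,214,115,0)
E
```

```text
t 18.25 at [486.4 -80.2  -2.4] yaw 0.1 open 27.5 F [-1.2 -1.   5.5] q7 -1.64 | shares [ 1.035 -2.45  -0.978] turn 0.001
```

Request:
{"name": "play_rows", "arguments": {
  "series": [-1,0,0,-0.1,0,-1,0,0,-0.3,0,-1,0,0,-0.6,0,-1,0,0,-0.95,0,-1,0.1,-0.3,-0.98,0,-1,0.25,-0.65,-0.98,0,-1,0.4,-1,-0.98,0]
}}

```text
time: 18.95
tcp_pos: [534.1, 41.0, 116.0]
tcp_rot: [3.142, 0.0, 0.002]
force: [0.1, -0.2, -1.1]
opening: 27.3
grip_force: 30.0
```

Request:
{"name": "play_rows", "arguments": {
  "series": [-1,0.15,-0.35,0,0,-1,0.3,-0.7,0,0,-1,0.45,-1,0,0,-1,0.45,-1,0,0]
}}

```text
time: 19.35
tcp_pos: [588.2, 167.9, 115.4]
tcp_rot: [-3.137, -0.016, -0.002]
force: [-0.4, -0.1, -1.2]
opening: 27.3
grip_force: 30.0
```

```bash
python3 - <<'E'
from h import *
go(611,214,60,0)
E
```

```text
t 19.35 at [588.2 167.9 115.4] yaw 0.6 open 27.3 F [-0.4 -0.1 -1.2] q7 -2.04 | shares [ 0.193 -0.38   0.463] turn 0.003
```

Request:
{"name": "play_rows", "arguments": {
  "series": [-1,0.1,-0.25,0,0,-1,0.19,-0.44,0,0,-1,0.19,-0.44,0.3,0,-1,0.19,-0.44,0.6,0,-1,0.19,-0.44,0.75,0,-1,0.19,-0.44,0.75,0,-1,0.19,-0.44,0.75,0]
}}

```text
time: 20.05
tcp_pos: [610.2, 212.6, 25.3]
tcp_rot: [3.141, 0.002, -0.0]
force: [0.9, 0.1, -0.1]
opening: 27.3
grip_force: 30.0
```

```bash
python3 - <<'E'
from h import *
go(611,214,0.5,0)
o=get_obs()
print([(c.round(1),s[4],onz("scene",c,57+o["tcp_pos"][2]+2.4).round()) for s,c in blobs("scene","blue")],proj("scene",(610,214,6)))
E
```

```text
t 20.05 at [610.2 212.6  25.3] yaw 0.1 open 27.3 F [ 0.9  0.1 -0.1] q7 -2.13 | shares [ 0.007 -0.012  0.207] turn 0.0
[(array([280.2,  10.5]), np.int32(70), array([-435., -515.,   85.])), (array([292.,   7.]), np.int32(45), array([-490., -490.,   85.])), (array([13.6, 64.5]), np.int32(126), array([  364., -1071.,    85.])), (array([537.7, 239.9]), np.int32(270), array([462., 517.,  85.])), (array([369.7, 239.5]), np.int32(65), array([612., 213.,  85.])), (array([365.5, 267.9]), np.int32(454), array([688., 231.,  85.]))] [366.31751037 265.27004823]
```

Blue is at (612,213), above its dish. Lower, check for contact, then release.

Request:
{"name": "play_rows", "arguments": {
  "series": [-1,0,-0.01,0.1,0,-1,0,-0.01,0.16,0,-1,0,-0.01,0.19,0,-1,0,-0.01,0.205,0,-1,0,-0.01,0.21,0,-1,0,-0.01,0.21,0]
}}

```text
time: 20.7
tcp_pos: [609.8, 214.1, 0.7]
tcp_rot: [3.141, 0.003, -0.001]
force: [-4.8, -1.7, 10.6]
opening: 27.3
grip_force: 30.0
```

Request:
{"name": "play_rows", "arguments": {
  "series": [-1,0,0,-0.005,0,0.3,0,0,-0.005,0,0.3,0,0,-0.005,0,0.3,0,0,-0.005,0,0.3,0,0,-0.2,0,0.3,0,0,-0.5,0,0.3,0,0,-0.7,0,0.3,0,0,-0.7,0]
}}

```text
time: 21.5
tcp_pos: [612.9, 215.5, 87.3]
tcp_rot: [-3.139, -0.003, -0.01]
force: [0.5, 0.5, -0.5]
opening: 57.5
grip_force: 0.0
```

```bash
python3 - <<'E'
from h import *
go(448,197,80,0)
F=grab_frame("scene")
for k in("red","yellow","blue"):print(k,[(c.round(1),s[4],onz("scene",c,57).round()) for s,c in blobs("scene",k,F) if s[4]<130 and 440>c[1]>150])
E
```

```text
t 21.5 at [612.9 215.5  87.3] yaw 0.1 open 57.5 F [ 0.5  0.5 -0.5] q7 -2.12 | shares [-1.375  0.152  0.052] turn 0.001
red [(array([397.7, 172.9]), np.int32(41), array([335., 192.,  57.])), (array([386.3, 200. ]), np.int32(34), array([445., 198.,  57.]))]
yellow [(array([453.5, 230.5]), np.int32(76), array([479., 358.,  57.]))]
blue [(array([369.7, 248.4]), np.int32(54), array([609., 215.,  57.]))]
```

Request:
{"name": "play_rows", "arguments": {
  "series": [0.3,-0.35,0.04,0,0,0.3,-0.7,0.08,0,0,0.3,-1,0.12,0,0,0.3,-1,0.14,0,0]
}}

```text
time: 21.95
tcp_pos: [484.0, 196.1, 81.5]
tcp_rot: [3.139, 0.008, -0.01]
force: [-0.1, 0.3, 0.1]
opening: 56.7
grip_force: 0.0
```

Request:
{"name": "play_rows", "arguments": {
  "series": [0.3,-0.36,0,0,0,0.3,-0.36,0,0,0,0.3,-0.36,0,0.05,0]
}}

```text
time: 22.25
tcp_pos: [447.1, 197.3, 77.2]
tcp_rot: [-3.141, -0.004, -0.001]
force: [1.0, -0.4, 0.4]
opening: 57.4
grip_force: 0.0
```

```bash
python3 - <<'E'
from h import *
go(447,197,-3,0)
E
```

```text
t 22.25 at [447.1 197.3  77.2] yaw 0.2 open 57.4 F [ 1.  -0.4  0.4] q7 -2.23 | shares [-0.001  0.002  0.668] turn 0.001
```

Request:
{"name": "play_rows", "arguments": {
  "series": [0.3,0,0,0.2,0,0.3,0,0,0.4,0,0.3,0,0,0.55,0,0.3,0,0,0.65,0,0.3,0,0,0.66,0,0.3,0,0,0.66,0]
}}

```text
time: 22.85
tcp_pos: [447.5, 197.2, -2.0]
tcp_rot: [3.141, 0.003, -0.0]
force: [-0.7, 0.6, 0.4]
opening: 57.0
grip_force: 0.0
```

Request:
{"name": "play_rows", "arguments": {
  "series": [-1,0,0,0,0,-1,0,0,0,0,-1,0,0,0,0,-1,0,0,0,0,-1,0,0,0,0,-1,0,0,0,0]
}}

```text
time: 23.45
tcp_pos: [447.4, 197.4, -1.3]
tcp_rot: [-3.141, -0.003, -0.001]
force: [-1.4, 0.0, 4.7]
opening: 27.4
grip_force: 30.0
```

```bash
python3 - <<'E'
from h import *
go(649.5,-151,115,0)
E
```

```text
t 23.45 at [447.4 197.4  -1.3] yaw 0.1 open 27.4 F [-1.4  0.   4.7] q7 -2.29 | shares [ 1.68   2.906 -0.969] turn 0.001
```

Request:
{"name": "play_rows", "arguments": {
  "series": [-1,0,0,-0.1,0,-1,0,0,-0.3,0,-1,0,0,-0.6,0,-1,0,0,-0.95,0,-1,0.2,0.3,-0.97,0,-1,0.4,0.65,-0.97,0,-1,0.56,1,-0.97,0]
}}

```text
time: 24.15
tcp_pos: [515.5, 76.1, 116.0]
tcp_rot: [-3.141, -0.005, -0.003]
force: [1.3, 0.3, -0.1]
opening: 27.6
grip_force: 30.0
```

Request:
{"name": "play_rows", "arguments": {
  "series": [-1,0.2,0.35,0,0,-1,0.4,0.7,0,0,-1,0.56,0.95,0,0]
}}

```text
time: 24.45
tcp_pos: [582.3, -40.4, 115.2]
tcp_rot: [3.141, -0.001, 0.0]
force: [1.4, -0.1, -2.0]
opening: 27.4
grip_force: 30.0
```

Request:
{"name": "play_rows", "arguments": {
  "series": [-1,0.2,0.35,0,0,-1,0.4,0.7,0,0,-1,0.56,0.95,0,0,-1,0.56,0.95,0.3,0,-1,0.56,0.95,0.6,0,-1,0.56,0.95,0.7,0,-1,0.56,0.95,0.7,0]
}}

```text
time: 25.15
tcp_pos: [647.3, -149.9, 29.0]
tcp_rot: [-3.141, -0.004, 0.007]
force: [-1.3, -0.1, -1.3]
opening: 27.8
grip_force: 30.0
```

```bash
python3 - <<'E'
from h import *
go(649.5,-151,2,0)
o=get_obs()
print([(c.round(1),s[4],onz("scene",c,57+o["tcp_pos"][2]+1.3).round()) for s,c in blobs("scene","red") if c[1]>150])
E
```

```text
t 25.15 at [ 647.3 -149.9   29. ] yaw 0.1 open 27.8 F [-1.3 -0.1 -1.3] q7 -1.51 | shares [0.019 0.01  0.225] turn 0.001
[(array([207.2, 157.2]), np.int32(25), array([ 520., -235.,   87.])), (array([206.6, 198.5]), np.int32(61), array([ 653., -151.,   87.])), (array([210.7, 226.1]), np.int32(417), array([724., -95.,  87.]))]
```

Request:
{"name": "play_rows", "arguments": {
  "series": [-1,0,0.01,0.1,0,-1,0,0.01,0.17,0,-1,0,0.01,0.21,0,-1,0,0.01,0.225,0,-1,0,0.01,0.23,0,-1,0,0.01,0.23,0]
}}

```text
time: 25.8
tcp_pos: [649.4, -151.7, 3.2]
tcp_rot: [3.142, 0.003, 0.001]
force: [-0.3, 0.9, -0.9]
opening: 27.5
grip_force: 30.0
```

Request:
{"name": "play_rows", "arguments": {
  "series": [-1,0,0,0.01,0,-1,0,0,0.015,0,-1,0,0,0.015,0]
}}

```text
time: 26.1
tcp_pos: [649.5, -151.7, 1.8]
tcp_rot: [3.141, 0.003, 0.001]
force: [-0.9, -0.1, 2.5]
opening: 27.5
grip_force: 30.0
```

Request:
{"name": "play_rows", "arguments": {
  "series": [0.3,0,0,0,0,0.3,0,0,0,0,0.3,0,0,0,0,0.3,0,0,-0.2,0,0.3,0,0,-0.5,0,0.3,0,0,-0.7,0,0.3,-0.1,-0.3,-0.7,0,0.3,-0.25,-0.65,-0.7,0,0.3,-0.35,-1,-0.7,0]
}}

```text
time: 27.0
tcp_pos: [606.0, -31.0, 85.5]
tcp_rot: [3.141, 0.001, 0.0]
force: [0.2, 0.6, -0.2]
opening: 57.2
grip_force: 0.0
```

Request:
{"name": "play_rows", "arguments": {
  "series": [0.3,-0.1,-0.35,0,0,0.3,-0.2,-0.7,0,0,0.3,-0.35,-1,0,0]
}}

```text
time: 27.3
tcp_pos: [564.7, 90.8, 85.5]
tcp_rot: [-3.141, -0.005, -0.002]
force: [0.5, 1.0, 0.3]
opening: 56.8
grip_force: 0.0
```

Request:
{"name": "play_rows", "arguments": {
  "series": [0.3,-0.1,-0.35,0,0,0.3,-0.2,-0.7,0,0,0.3,-0.35,-1,0,0]
}}

```text
time: 27.6
tcp_pos: [522.4, 210.6, 85.5]
tcp_rot: [-3.141, -0.004, -0.002]
force: [-0.0, -0.2, -0.7]
opening: 57.0
grip_force: 0.0
```

Request:
{"name": "play_rows", "arguments": {
  "series": [0.3,-0.1,-0.35,0,0,0.3,-0.2,-0.7,0,0,0.3,-0.35,-1,0,0,0.3,-0.35,-1,0,0]
}}

```text
time: 28.0
tcp_pos: [476.4, 335.3, 85.5]
tcp_rot: [-3.137, -0.018, 0.002]
force: [0.1, -0.3, 0.6]
opening: 57.0
grip_force: 0.0
```

```bash
python3 - <<'E'
from h import *
go(475,357,-3,0)
F=grab_frame("scene")
for k in("red","yellow","blue","green"):print(k,[(c.round(1),s[4],onz("scene",c,57).round()) for s,c in blobs("scene",k,F) if s[4]<130 and 440>c[1]>150])
E
```

```text
t 28.0 at [476.4 335.3  85.5] yaw 0.7 open 57.0 F [ 0.1 -0.3  0.6] q7 -2.39 | shares [-0.009 -0.178  0.739] turn 0.004
red [(array([484.5, 151.4]), np.int32(16), array([147., 366.,  57.])), (array([208.2, 208.1]), np.int32(63), array([ 651., -152.,   57.]))]
yellow [(array([453.4, 230.7]), np.int32(73), array([479., 358.,  57.])), (array([361.6, 307.9]), np.int32(16), array([760., 251.,  57.])), (array([363.2, 318.4]), np.int32(116), array([781., 262.,  57.])), (array([374.4, 314.8]), np.int32(16), array([764., 277.,  57.])), (array([378.2, 319.5]), np.int32(49), array([771., 287.,  57.]))]
blue [(array([369.3, 248.3]), np.int32(59), array([609., 214.,  57.]))]
green [(array([303.6, 244.7]), np.int32(35), array([660.,  88.,  57.]))]
```

Request:
{"name": "play_rows", "arguments": {
  "series": [0.3,-0.05,-0.24,0,0,0.3,-0.05,-0.24,0,0,0.3,-0.05,-0.24,0,0]
}}

```text
time: 28.35
tcp_pos: [474.8, 355.7, 85.1]
tcp_rot: [3.141, 0.002, 0.0]
force: [0.4, -0.2, -0.2]
opening: 57.0
grip_force: 0.0
```

```bash
python3 - <<'E'
from h import *
go(475,357,-2.5,0)
E
```

```text
t 28.35 at [474.8 355.7  85.1] yaw 0.1 open 57.0 F [ 0.4 -0.2 -0.2] q7 -2.43 | shares [ 0.002 -0.011  0.73 ] turn 0.0
```

Request:
{"name": "play_rows", "arguments": {
  "series": [0.3,0,-0.01,0.2,0,0.3,0,-0.01,0.4,0,0.3,0,-0.01,0.6,0,0.3,0,-0.01,0.7,0,0.3,0,-0.01,0.73,0,0.3,0,-0.01,0.73,0]
}}

```text
time: 28.95
tcp_pos: [474.7, 357.2, -2.3]
tcp_rot: [3.141, 0.001, -0.0]
force: [-0.3, -0.1, 0.7]
opening: 57.2
grip_force: 0.0
```

Request:
{"name": "play_rows", "arguments": {
  "series": [-1,0,0,0,0,-1,0,0,0,0,-1,0,0,0,0,-1,0,0,0,0,-1,0,0,0,0,-1,0,0,0,0]
}}

```text
time: 29.55
tcp_pos: [474.5, 358.3, -1.9]
tcp_rot: [-3.141, -0.003, -0.001]
force: [-0.7, -0.3, 5.0]
opening: 27.5
grip_force: 30.0
```

```bash
python3 - <<'E'
from h import *
go(665,-39,115,0)
E
```

```text
t 29.55 at [474.5 358.3  -1.9] yaw 0.1 open 27.5 F [-0.7 -0.3  5. ] q7 -2.47 | shares [ 1.581  3.314 -0.974] turn 0.001
```

Request:
{"name": "play_rows", "arguments": {
  "series": [-1,0,0,-0.1,0,-1,0,0,-0.3,0,-1,0,0,-0.6,0,-1,0,0,-0.95,0,-1,0.13,0.28,-0.97,0,-1,0.26,0.56,-0.97,0,-1,0.4,0.83,-0.97,0]
}}

```text
time: 30.25
tcp_pos: [522.8, 257.4, 115.2]
tcp_rot: [-3.141, -0.004, -0.001]
force: [-0.1, 0.1, -1.6]
opening: 27.7
grip_force: 30.0
```

Request:
{"name": "play_rows", "arguments": {
  "series": [-1,0.13,0.28,0,0,-1,0.26,0.56,0,0,-1,0.4,0.83,0,0]
}}

```text
time: 30.55
tcp_pos: [570.8, 157.4, 114.6]
tcp_rot: [3.141, 0.003, -0.0]
force: [-0.0, -0.8, -0.6]
opening: 27.6
grip_force: 30.0
```

Request:
{"name": "play_rows", "arguments": {
  "series": [-1,0.13,0.28,0,0,-1,0.26,0.56,0,0,-1,0.4,0.83,0,0]
}}

```text
time: 30.85
tcp_pos: [619.0, 57.9, 114.6]
tcp_rot: [3.142, 0.003, -0.0]
force: [0.3, 0.2, -0.4]
opening: 27.5
grip_force: 30.0
```

Request:
{"name": "play_rows", "arguments": {
  "series": [-1,0.13,0.28,0,0,-1,0.26,0.56,0,0,-1,0.39,0.82,0,0,-1,0.39,0.82,0.3,0,-1,0.39,0.82,0.6,0,-1,0.39,0.82,0.7,0,-1,0.39,0.82,0.7,0]
}}

```text
time: 31.55
tcp_pos: [664.0, -38.5, 28.4]
tcp_rot: [-3.141, -0.004, 0.007]
force: [0.6, 1.5, -0.9]
opening: 27.4
grip_force: 30.0
```

```bash
python3 - <<'E'
from h import *
go(665,-39,1.5,0)
o=get_obs()
print([(c.round(1),s[4],onz("scene",c,57+o["tcp_pos"][2]+1.9).round()) for s,c in blobs("scene","yellow") if 300>c[1]>150])
E
```

```text
t 31.55 at [664.  -38.5  28.4] yaw 0.1 open 27.4 F [ 0.6  1.5 -0.9] q7 -1.68 | shares [0.009 0.004 0.224] turn 0.001
[(array([246.8, 218.5]), np.int32(75), array([670., -40.,  87.])), (array([339.1, 230.7]), np.int32(270), array([618., 149.,  87.])), (array([249.7, 245.9]), np.int32(453), array([738.,   5.,  87.])), (array([195.2, 264.3]), np.int32(338), array([827., -64.,  87.]))]
```

Request:
{"name": "play_rows", "arguments": {
  "series": [-1,0,0,0.1,0,-1,0,0,0.17,0,-1,0,0,0.21,0,-1,0,0,0.22,0,-1,0,0,0.23,0,-1,0,0,0.235,0,-1,0,0,0.235,0]
}}

```text
time: 32.3
tcp_pos: [666.0, -38.8, 2.0]
tcp_rot: [-3.142, -0.003, -0.001]
force: [0.4, 0.2, -0.9]
opening: 27.4
grip_force: 30.0
```

Request:
{"name": "play_rows", "arguments": {
  "series": [-1,0,0,0.01,0,-1,0,0,0.012,0,-1,0,0,0.012,0]
}}

```text
time: 32.6
tcp_pos: [666.2, -38.9, 1.1]
tcp_rot: [3.142, 0.003, 0.001]
force: [-1.9, -1.2, 5.3]
opening: 27.3
grip_force: 30.0
```

Request:
{"name": "play_rows", "arguments": {
  "series": [0.3,0,0,0,0,0.3,0,0,0,0,0.3,0,0,0,0,0.3,0,0,-0.2,0,0.3,0,0,-0.5,0,0.3,0,0,-0.9,0,0.3,-0.3,0,-1,0,0.3,-0.6,0,-1,0,0.3,-1,0,-1,0,0.3,-1,0,-1,0,0.3,-1,0,-1,0]
}}

```text
time: 33.7
tcp_pos: [545.0, -39.2, 120.6]
tcp_rot: [3.141, 0.003, -0.0]
force: [-0.1, 0.3, 0.7]
opening: 56.9
grip_force: 0.0
```

```bash
python3 - <<'E'
from h import *
F=grab_frame("scene")
for k in("red","yellow","blue","green"):print(k,[(c.round(1),s[4],onz("scene",c,60).round()) for s,c in blobs("scene",k,F) if s[4]<130 and 300>c[1]>190])
cv2.imwrite("pics/end.png",cv2.resize(F[150:310,170:430],None,fx=3,fy=3,interpolation=3)[:,:,::-1])
E
```

```text
red [(array([208.1, 208.1]), np.int32(62), array([ 653., -150.,   60.]))]
yellow [(array([248.1, 228.4]), np.int32(72), array([671., -38.,  60.]))]
blue [(array([369.2, 248.2]), np.int32(60), array([612., 215.,  60.]))]
green [(array([303.6, 244.6]), np.int32(39), array([662.,  89.,  60.]))]
```

View pics/end.png

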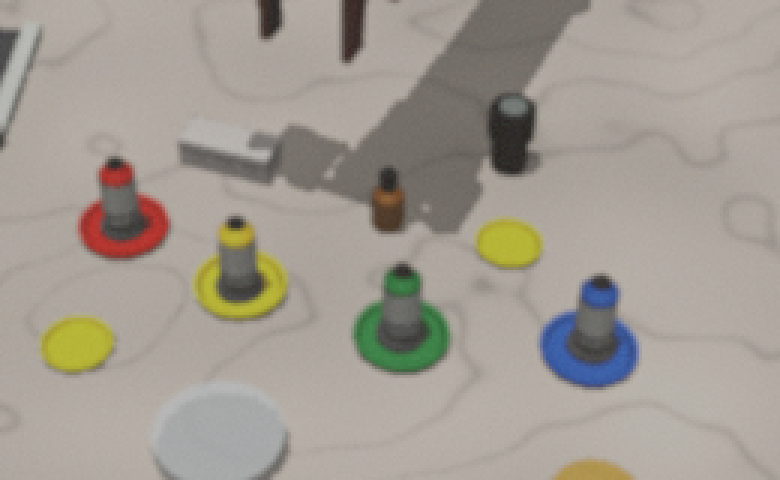

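All four stand upright and centred in their own dishes: red (208,208), yellow (248,228), green (304,245) and blue (369,248). The eyepiece is untouched at (341,193).

```bash
python3 -c "
from workcell import *
print(close_job())"
```

```text
the job is handed in; nothing more can be done
None
```

All four objectives stand upright in the dishes of their own colour, the black eyepiece was left where it stood, and the job was handed in after about 34 s of robot time; the hand-in returned no verdict.

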